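# Scoop two brass stool glides out from under a bench riser

### The arm

A 6-joint arm with a two-finger parallel gripper is mounted at the origin on a cart in front of the work surface, level with it; the furniture and walls round the work are solid. World frame = base frame: x ahead of the robot, y to its left, z up, the work surface at z = 0. Lengths are in m, angles in degrees, forces in N, time in s.
With the tool pointing down it reaches from about 0.35 to 1 m from the base axis. Payload 7.1 kg.
Tool frame: the origin (TCP) lies at the very end of the fingers, on their centre line; the grasp point (between the pads) lies 19 mm behind it; z points along the fingers, y is the line along which they close (so a half turn about z gives the same grasp; the last joint's range is limited). The gripper opens to 85 mm and grips with 20 to 120 N. Pads are 22 mm wide; open, the fingers measure 114 mm over their backs; the gripper's body (76 mm by 85 mm) begins 54 mm behind the grasp point. The pads swing forward as they close: fully open they stand 13 mm farther back than shut.
Start: joints at [-67.036, 24.242, 93.386, -0, 62.372, -1.089], TCP at [0.255, -0.571, 0.231] pointing down, gripper open.
Joint ranges: [-172.04, 172.04], [-51.8, 120.97], [4.93, 147.93], [-75.15, 255.16], [6.16, 154.13], [-145.62, 145.62]. Speed limits (degrees/s): [136.94, 136.94, 172.46, 180, 180, 180].

### API

Orientations are given as [roll, pitch, yaw] about the fixed x, y, z axes, in that order (R = Rz(yaw) Ry(pitch) Rx(roll)).
In Python, from workcell import * gives the robot as it stands. The module is installed in compiled form; this text tells all that it offers.
- The arm moves only by the tool send_rows, never from a script. Its argument "steps" is one flat list of numbers, 7 for each row, row after row: the turn, a rotation vector about the world's x, y, z in rad, then the shift along the world's x, y, z in mm, then the finger opening in mm, from 0 to 85.4. In form: [rx, ry, rz, tx, ty, tz, gripper, rx, ry, rz, tx, ty, tz, gripper, ...]. A call has 1 to 5 rows; each row shifts and turns the commanded pose from where the row before left it; what a row does not reach is not made up. A row lasts 1/8 s, in which the tool goes at most 62.5 mm and 10.7 degrees, less where a joint would pass 70% of its speed; a pose out of reach is approached as far as the arm can. A call is refused whole if a number of a shift passes 62.5 or a number of a turn 0.188, either way. A call with a gripper value outside its range is refused whole. The fingers move at their own pace and stop on an object; the grip force is fixed at half the most. Time passes only in rows, so rows that do not move let the fingers close. It gives the time, the measured TCP pose, the force, the opening and the grip force at its end, in the units of the state.
- sense(): the state, without advancing time (a new reading comes with each control period).
- read_camera(name): name is "side" or "top" or "wrist"; returns the picture (480x640x3 uint8, red, green, blue); there is no depth.
- calibration(name): a dict with "K" (3x3 intrinsics, pixels), "distortion" ([k1, k2, p1, p2, k3] as OpenCV has them; the pictures are not rectified), "position" and "orientation" of the camera in the world; the wrist camera has in their place "mount" (4x4, takes a point from camera to tool coordinates, whose origin is the TCP and whose axes are the flange's). Camera axes: x right, y down, z forward; pixel columns grow to the right and rows downward; lengths in m; the calibration is good to about 2 mm. A picture is of the moment at which its call begins: read the wrist's pose just before it. calibration takes no time and is no camera call.
- sign_off(): hands the job in; it is judged then, once.
The state is a dict: "t": time; "joint_pos": joint angles; "qd": joint speeds; "tau": joint torques, N m; "ee_pos": TCP position; "orientation": TCP orientation; "contact_force": force on the tool from outside, world axes, zero at the start; "torque": the same for the moment, N m; "width": finger opening in m; "gripper_force": force on a finger pad.
Only numpy, scipy, OpenCV 4.12 (cv2) and the standard library are available. Lean on these libraries where they do the work, as an engineer would, in place of code of your own. Each camera call takes 0.05 s, during which the arm holds its last target. There are 200 camera calls.

### The job

Two brass stool glides have slid under the clear-topped riser. Take the red-handled scoop off the round walnut stool seat and slide its lip along the bench in under the riser and gently on against the dark batten until both glides are in the pan; then draw it out and stand it flat on the stool seat again with the glides in it, and let go. Leave everything else where it is.

Things in the scene. Friction and masses are not known exactly. Their poses are not given: they have to be found in the camera images.
- scoop_grip (a point): Point in the upright red grip of a steel scoop, 55 mm above its underside. Grip: 44 mm long (x), 18 mm thick (y), from 4 to 82 mm above the underside; pinch it from above across the 18 mm. Axes are the scoop's: x forward to its lip, y left, z up. Starts standing flat on the stool seat. 0.16 kg, most of it in the pan. A strip 24 mm wide, 4 mm thick joins grip and pan.
- scoop_lip (a point): Middle of the front edge of the scoop's pan, at its underside: 150 mm ahead (x) of scoop_grip, 55 mm below it. The pan is 110 mm wide outside, 104 inside, and reaches back 100 mm from this edge to a back wall 24 mm high; side walls 17 mm high, front open. Floor 3 mm thick, bevelled to 0.5 mm over the last 10 mm. Underside flat. Same axes as scoop_grip.
- glide_1_c (a point): Centre of a round brass stool glide lying flat beneath the riser: disc 28 mm across and 13 mm high with a short steel stud on top (7 mm more); underside bevelled all round, so its rim stands 3 mm off the bench. Point is 6.5 mm above its underside. Polished, slides easily (friction about 0.25), 30 g, loose.
- glide_2_c (a point): Centre of the second glide, like the first; it lies 38 to 46 mm to the left (riser's +y) of the first, up to 10 mm nearer or farther in. Pushed by the lip, the glides slide ahead of it until the batten stops them; only then do they ride up into the pan, fully in when the lip reaches the batten (a push of 10 N or so).
- riser: Low riser, fixed: wooden end boards 14 mm thick, clear plastic top, 230 mm wide (y), 161 deep, top at 70 mm (lip strip 71). Origin on the bench midway between the ends; x points into it, away from the open front. Inside, a dark wooden batten right across, 41 mm high, is a stop; its front face is anywhere from x = 0 to 35 mm, not measured: feel for it. It holds against 80 N.
- riser_lip (a point): On the bench, below the middle of the riser's front lip (an aluminium strip along the top's front edge), 76 mm in front of the riser's origin; same axes. The opening here is 202 mm wide inside and 55 mm high. The glides' centres start 16 to 58 mm in from here.
- stool: Round walnut stool seat blank lying on the leather tool roll, fixed: 277 mm across, 24 mm thick. Origin at the centre of its underside; its flat top is 24 mm above that, 27 mm above the bench.
- rule: Folded wooden rule 27x150x16 mm lying on the rear of the riser's top; bystander. Origin at the centre of its underside.
- glue_bottle: Yellow bottle with red nozzle, right of the riser, 47 mm across, 131 mm high; bystander. Origin at the centre of its underside.
- walnut_offcut: Walnut offcut, 28x110x14 mm, long along its y; bystander. Origin at the centre of its underside.

How it is judged:
By the outcome, as a careful person would: the job done as asked, in the order asked, and still so for the second after the job is handed in, with the robot touching nothing.
It also fails if it takes over 54 s, if anything falls off the work surface, if the arm or the gripper's body presses on something with over 40 N, if the wrist force passes 120 N, or if a joint passes its speed limit or range.

## Working session

There is one attempt and no reset: what is moved stays moved. The work goes in short steps, Python scripts to look and compute and a tool call to move; the robot and the scene stay as the last step left them, time stands still between calls to the robot, and variables do not carry over. Pictures are saved under pics/ and viewed, at most 12 in all, crops included, and the job is handed in when it is done.

Besides the shell and the picture viewer there is one more tool, called as name(argument=value, ...) on one line, values as JSON. send_rows: Moves the arm, as the interface text tells. Its arguments: {"type":"object","properties":{"steps":{"type":"array"}},"required":["steps"]}

```bash
mkdir -p pics; python3 - <<'E'
from workcell import *
import cv2
for n in ("side","top"):
    cv2.imwrite(f"pics/{n}0.png",read_camera(n)[:,:,::-1]); c=calibration(n); print(n,c)
print(calibration("wrist")); s=sense(); print(s["ee_pos"],s["orientation"],s["width"],s["contact_force"],s["t"])
E
```

```text
side {'K': array([[506.9209822 ,   0.        , 319.62040669],
       [  0.        , 506.9209822 , 238.48465945],
       [  0.        ,   0.        ,   1.        ]]), 'distortion': array([-0.03391514,  0.        ,  0.        ,  0.        ,  0.        ]), 'position': array([0.29071706, 0.71610084, 0.71154317]), 'orientation': array([-121.69779999,    1.05250914, -163.54220149])}
top {'K': array([[479.67105386,   0.        , 330.70961367],
       [  0.        , 479.67105386, 233.61154494],
       [  0.        ,   0.        ,   1.        ]]), 'distortion': array([-0.11516323,  0.        ,  0.        ,  0.        ,  0.        ]), 'position': array([ 0.40089175, -0.24591658,  1.22355147]), 'orientation': array([-169.66334144,    0.52207019,  -88.79925505])}
{'K': array([[369.75122405,   0.        , 322.91895024],
       [  0.        , 369.75122405, 243.58018064],
       [  0.        ,   0.        ,   1.        ]]), 'distortion': array([-0.0715156,  0.       ,  0.       ,  0.       ,  0.       ]), 'mount': array([[-1.25292422e-03, -9.58193189e-01, -2.86119281e-01,
         7.17271466e-02],
       [ 9.99999198e-01, -1.14770614e-03, -5.35437578e-04,
         7.13460570e-04],
       [ 1.84671786e-04, -2.86119722e-01,  9.58193859e-01,
        -1.42850062e-01],
       [ 0.00000000e+00,  0.00000000e+00,  0.00000000e+00,
         1.00000000e+00]])}
[ 0.25459342 -0.57027123  0.23062846] [-1.79922182e+02 -3.16533475e-03  2.40517201e+01] 0.08544931914624508 [0.12788112 0.39742643 0.51226728] 0.1
```

View pics/top0.png

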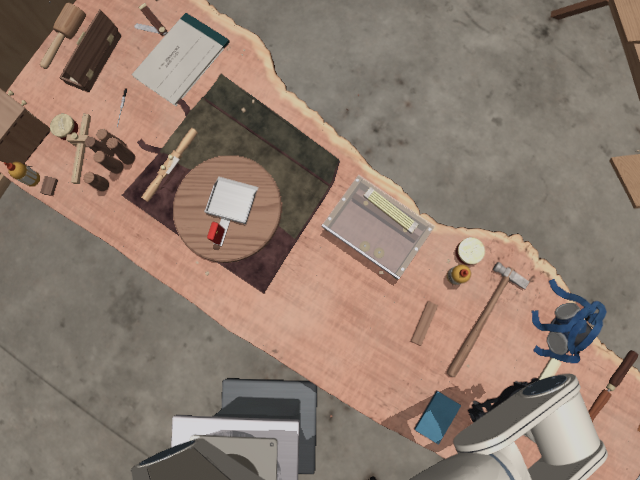

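View pics/side0.png

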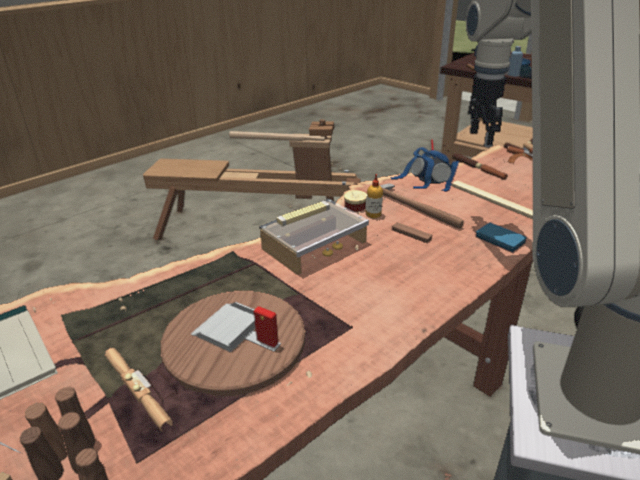

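The top view has the stool at about (227,208), the scoop's pan at (231,200) with its red grip at (216,231), the riser at (378,228) and the glides near (372,250). The side view shows the same layout, with the grip at (266,327) and the glides near (333,249).

```bash
cat > h.py <<'E'
from workcell import *
import numpy as np, cv2
from scipy.spatial.transform import Rotation as R
def cam(n):
    c=calibration(n)
    if n=="wrist":
        s=sense(); T=np.eye(4); T[:3,:3]=R.from_euler('xyz',s["orientation"],degrees=True).as_matrix(); T[:3,3]=s["ee_pos"]
        T=T@c["mount"]; return c["K"],c["distortion"],T[:3,3],T[:3,:3]
    return c["K"],c["distortion"],np.array(c["position"]),R.from_euler('xyz',c["orientation"],degrees=True).as_matrix()
def plane(C,px,z):
    K,d,p,M=C
    u=cv2.undistortPoints(np.array(px,float).reshape(-1,1,2),K,d).reshape(-1,2)
    r=np.c_[u,np.ones(len(u))]@M.T
    return p+r*((z-p[2])/r[:,2])[:,None]
def proj(C,P):
    K,d,p,M=C
    return cv2.projectPoints((np.array(P,float).reshape(-1,3)-p)@M,np.zeros(3),np.zeros(3),K,d)[0].reshape(-1,2)
E
python3 - <<'E'
from h import *
t=cv2.imread("pics/top0.png"); s=cv2.imread("pics/side0.png")
a=cv2.resize(t[165:255,170:270],(400,360),interpolation=cv2.INTER_CUBIC)
b=cv2.resize(t[170:290,315:440],(400,384),interpolation=cv2.INTER_CUBIC)[:360]
cv2.imwrite("pics/c1.png",np.hstack([a,b]))
C=cam("top")
for n,z in (("top",.1),("side",.07)):
    im={"top":t,"side":s}[n].astype(int); m=((im[:,:,2]>130)&(im[:,:,1]<60)&(im[:,:,0]<60)).astype(np.uint8)
    k,l,st,ce=cv2.connectedComponentsWithStats(m)
    for i in range(1,k):
        if st[i,4]>30: print(n,st[i],ce[i],plane(cam(n),ce[i],z))
print(plane(C,[(227,208),(378,228),(372,250)],.027))
E
```

```text
side [254 307  22  11 103] [264.54368932 312.52427184] [[0.62253805 0.01478112 0.07      ]]
[[ 0.68088012  0.03860205  0.027     ]
 [ 0.63568028 -0.35032296  0.027     ]
 [ 0.57889335 -0.3353823   0.027     ]]
```

View pics/c1.png

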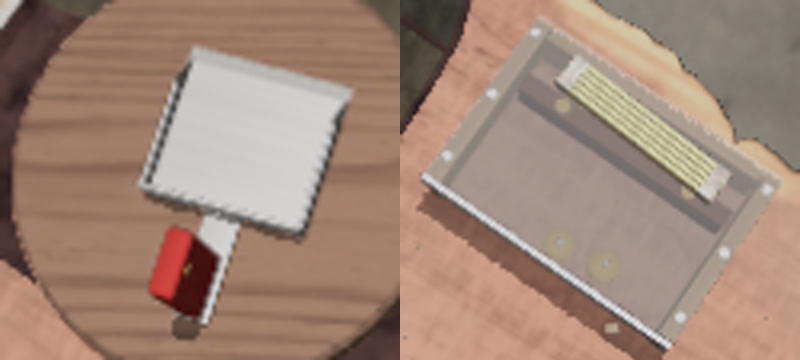

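```bash
python3 - <<'E'
from h import *
C=cam("top")
A=lambda L:[(170+x/4-.4,165+y/4-.4) for x,y in L]
B=lambda L:[(315+x/3.2-.35,170+y/3.2-.35) for x,y in L]
lip=plane(C,A([(192,50),(352,93)]),.029); back=plane(C,A([(141,188),(302,237)]),.047)
print("lip",lip,"back",back)
yaw=lambda v:np.degrees(np.arctan2(v[1],v[0]))
print(np.linalg.norm(lip[0]-lip[1]),yaw(lip[0]-lip[1])-90,yaw(lip.mean(0)-back.mean(0)))
L=lip.mean(0);y=np.radians(yaw(lip[0]-lip[1])-90);print("grip",L-.15*np.array([np.cos(y),np.sin(y),0]))
print("gripper top",plane(C,A([(175,265),(200,285)]),.109))
f=plane(C,B([(425,178),(668,347)]),.071);b=plane(C,B([(540,20),(780,183)]),.07)
print("riser",f,b,np.linalg.norm(f[0]-f[1]),np.linalg.norm(f[0]-b[0]),yaw(f[0]-f[1])-90,yaw(b[0]-b[1])-90,yaw(b[0]-f[0]))
rl=f.mean(0); ry=np.radians(yaw(f[0]-f[1])-90); Rm=np.array([[np.cos(ry),np.sin(ry)],[-np.sin(ry),np.cos(ry)]])
g=plane(C,B([(560,243),(604,263)]),.014);print("gl",g,"in riser_lip frame",(g-rl)[:,:2]@Rm.T)
bt=plane(C,B([(520,97),(715,230)]),.041);print("batten",(bt-rl)[:,:2]@Rm.T)
print("stool",plane(C,[(227,208)],.027))
E
```

```text
lip [[ 0.7629608   0.06838557  0.029     ]
 [ 0.73529831 -0.03861791  0.029     ]] back [[ 0.66591258  0.09037668  0.047     ]
 [ 0.63602867 -0.01478751  0.047     ]]
0.11052130585099201 -14.494732891620217 -13.137897445589578
grip [0.60390396 0.05242748 0.029     ]
gripper top [[0.60522151 0.04868966 0.109     ]
 [0.59341134 0.03278495 0.109     ]]
riser [[ 0.637254   -0.51796816  0.071     ]
 [ 0.50955298 -0.70380047  0.071     ]] [[ 0.76670696 -0.61373281  0.07      ]
 [ 0.6393274  -0.8018255   0.07      ]] 0.22547992998349953 0.16102775282144943 -34.49623249439397 -34.10652297770316 -36.49270496912946
gl [[ 0.59776937 -0.64051535  0.014     ]
 [ 0.58208749 -0.67623681  0.014     ]] in riser_lip frame [[ 0.03686307 -0.01062115]
 [ 0.04416955 -0.04894294]]
batten [[ 0.10950812  0.08383979]
 [ 0.11071634 -0.10351096]]
stool [[0.68088012 0.03860205 0.027     ]]
```

```bash
python3 - <<'E'
from h import *
C=cam("top")
B=lambda L:[(315+(x-400)/3.2-.35,170+y/3.2-.35) for x,y in L]
yaw=lambda v:np.degrees(np.arctan2(v[1],v[0]))
f=plane(C,B([(425,178),(668,347)]),.071);b=plane(C,B([(540,20),(780,183)]),.07)
print("riser",f,b,np.linalg.norm(f[0]-f[1]),np.linalg.norm(f[0]-b[0]),yaw(f[0]-f[1])-90,yaw(b[0]-b[1])-90,yaw(b[0]-f[0]),yaw(b[1]-f[1]))
rl=f.mean(0); ry=np.radians(yaw(f[0]-f[1])-90); Rm=np.array([[np.cos(ry),np.sin(ry)],[-np.sin(ry),np.cos(ry)]])
g=plane(C,B([(560,243),(604,263)]),.014);print("gl",g,"in riser_lip frame",(g-rl)[:,:2]@Rm.T, rl)
bt=plane(C,B([(520,97),(715,230)]),.041);print("batten",(bt-rl)[:,:2]@Rm.T)
E
```

```text
riser [[ 0.63122446 -0.2103665   0.071     ]
 [ 0.50521365 -0.39617481  0.071     ]] [[ 0.75919666 -0.29723138  0.07      ]
 [ 0.63283562 -0.48315303  0.07      ]] 0.2245071335361568 0.15467188635710596 -34.14419340820103 -34.20185723477832 -34.167846036224844 -34.27560844572401
gl [[ 0.59184849 -0.31751838  0.014     ]
 [ 0.5764063  -0.35269723  0.014     ]] in riser_lip frame [[ 0.0275533   0.00147086]
 [ 0.03451802 -0.03631148]] [ 0.56821905 -0.30327066  0.071     ]
batten [[ 0.10131079  0.09290308]
 [ 0.10162413 -0.09293729]]
```

The crops give: scoop lip corners at (218,177) and (258,188), riser front strip ends at (323,226) and (399,278), glides at (365,246) and (379,252), and the batten front as a dark line 101 mm in from the riser lip. Next I move above the grip.

send_rows(steps=[0,0,-0.055,29,51.5,0,85,0,0,-0.055,29,51.5,0,85,0,0,-0.055,29,51.5,0,85,0,0,-0.055,29,51.5,0,85,0,0,-0.055,29,51.5,0,85])

```text
t: 0.72
ee_pos: [0.4003, -0.3115, 0.2312]
orientation: [-180.0, 0.0, 8.2]
contact_force: [0.5, -0.8, 0.3]
width: 0.0851
gripper_force: 0.0
```

send_rows(steps=[0,0,-0.055,29,51.5,0,85,0,0,-0.055,29,51.5,0,85,0,0,-0.055,29,51.5,0,85,0,0,-0.055,29,51.5,0,85,0,0,-0.055,29,51.5,0,85])

```text
t: 1.35
ee_pos: [0.5453, -0.0538, 0.2312]
orientation: [180.0, 0.0, -7.6]
contact_force: [0.5, -0.3, -0.2]
width: 0.0851
gripper_force: 0.0
```

send_rows(steps=[0,0,-0.055,29,51.5,0,85,0,0,-0.055,29,51.5,0,85,0,0,0,0,0,0,85])

```text
t: 1.72
ee_pos: [0.6041, 0.0508, 0.2308]
orientation: [-180.0, -0.0, -13.5]
contact_force: [0.5, -0.8, -0.2]
width: 0.0848
gripper_force: 0.0
```

```bash
python3 - <<'E'
from h import *
s=sense();print(s["ee_pos"],s["orientation"],s["joint_pos"],s["t"],s["contact_force"])
C=cam("wrist"); im=read_camera("wrist")[:,:,::-1]; cv2.imwrite("pics/w1.png",im)
hsv=cv2.cvtColor(im.copy(),cv2.COLOR_BGR2HSV)
m=cv2.inRange(hsv,(0,190,60),(6,255,255))|cv2.inRange(hsv,(174,190,60),(180,255,255))
for c in cv2.findContours(m,0,2)[0]:
    if cv2.contourArea(c)>150: print(cv2.contourArea(c),cv2.boundingRect(c),cv2.minAreaRect(c))
E
```

```text
[0.60408181 0.05078708 0.23084004] [-1.79961531e+02 -1.66019069e-02 -1.35397194e+01] [3.66513396e+00 2.26931629e+01 9.58929511e+01 3.62661329e-02
 6.13866530e+01 1.07187488e+02] 1.725 [ 0.49305453 -0.80664632 -0.23946334]
1297.0 (310, 192, 22, 69) ((320.5, 226.0), (68.0, 21.0), 90.0)
```

View pics/w1.png

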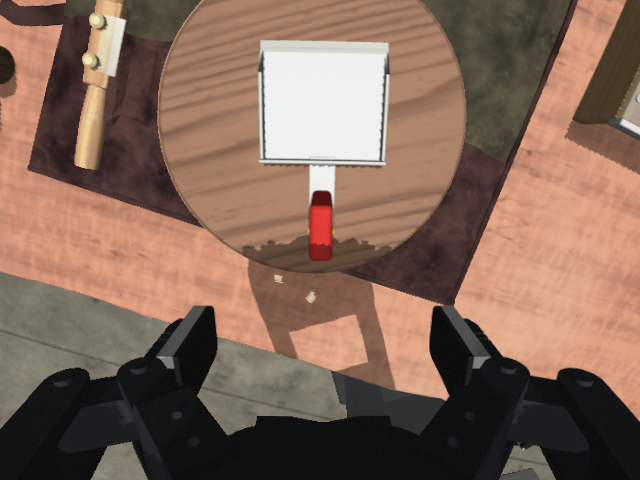

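The wrist view shows the scoop almost square to the tool: grip centred on column 320 (rows 192–260), lip corners at (261,46) and (389,46).

```bash
python3 - <<'E'
from h import *
C=cam("wrist")
s=sense(); M=R.from_euler('xyz',s["orientation"],degrees=True).as_matrix(); p=np.array(s["ee_pos"])
T=lambda q:np.round((q-p)@M*1000,1)
print("lip",T(plane(C,[(260,42),(389.5,42)],.0275)),"\nback",T(plane(C,[(259.5,163),(385,163)],.051)))
print("grip top/back",T(plane(C,[(310,260),(332,260),(321,206)],.109)))
im=cv2.imread("pics/w1.png")
# stool rim ellipse points by eye: left, right, bottom
print("stool",plane(C,[(159,103),(466,103),(310,272)],.027))
E
```

```text
lip [[149.6 -52.7 203. ]
 [149.5  58.4 203. ]] 
back [[ 48.4 -53.3 179.6]
 [ 48.2  54.5 179.6]]
grip top/back [[-19.6  -8.7 121.7]
 [-19.6   8.  121.7]
 [ 21.8  -0.3 121.6]]
stool [[ 0.73513069  0.16727249  0.027     ]
 [ 0.66971038 -0.10033084  0.027     ]
 [ 0.54637066  0.07481007  0.027     ]]
```

send_rows(steps=[0,0,0,0,0,-50,85,0,0,0,0,0,-50,85,0,0,0,0,0,-45,85,0,0,0,0,0,-22,85,0,0,0,0,0,0,40])

```text
t: 2.4
ee_pos: [0.6005, 0.0459, 0.0625]
orientation: [179.9, 0.3, -13.8]
contact_force: [0.3, 0.3, 0.1]
width: 0.0694
gripper_force: 0.0
```

send_rows(steps=[0,0,0,0,0,0,10,0,0,0,0,0,0,10,0,0,0,0,0,0,10,0,0,0,0,0,0,10,0,0,0,0,0,0,10])

```text
t: 3.02
ee_pos: [0.6038, 0.0474, 0.0658]
orientation: [-180.0, -0.1, -13.7]
contact_force: [-1.2, 0.1, 7.0]
width: 0.0173
gripper_force: 60.7
```

send_rows(steps=[0,0,0,0,0,4,10,0,0,0,0,0,16,10,0,0,0,0,0,20,10,0,0,0,0,0,20,10,0,0,0,0,0,0,10])

```text
t: 3.65
ee_pos: [0.6044, 0.0474, 0.127]
orientation: [-179.9, -0.3, -13.8]
contact_force: [0.1, -0.2, -1.9]
width: 0.0171
gripper_force: 59.6
```

```bash
python3 - <<'E'
from h import *
s=sense();print({k:np.round(s[k],4) for k in s})
C=cam("wrist"); im=read_camera("wrist")[:,:,::-1]; cv2.imwrite("pics/w2.png",im)
E
```

```text
{'t': np.float64(3.65), 'joint_pos': array([3.359200e+00, 3.019020e+01, 9.982270e+01, 1.300000e-03,
       4.971910e+01, 1.071219e+02]), 'qd': array([-0.019 ,  1.8316,  1.4858,  0.0174, -0.9651,  0.0114]), 'tau': array([ 1.43000e-02, -5.88121e+01, -2.38514e+01, -2.31000e-02,
        1.44400e-01,  8.00000e-04]), 'ee_pos': array([0.6044, 0.0474, 0.127 ]), 'orientation': array([-179.9202,   -0.2558,  -13.7637]), 'contact_force': array([ 0.1425, -0.2389, -1.8911]), 'torque': array([0.0536, 0.0749, 0.0196]), 'gripper_force': np.float64(59.6072), 'width': np.float64(0.0171)}
```

View pics/w2.png

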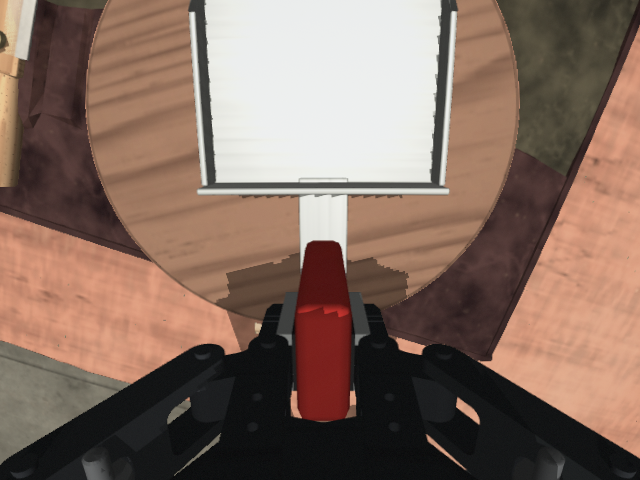

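The wrist view confirms the grip is held centrally between the pads and the pan hangs level. Next I carry it to in front of the riser.

send_rows(steps=[0,0,-0.051,-31.4,-35.3,0,10,0,0,-0.051,-31.4,-35.3,0,10,0,0,-0.051,-31.4,-35.3,0,10,0,0,-0.051,-31.4,-35.3,0,10,0,0,-0.051,-31.4,-35.3,0,10])

```text
t: 4.32
ee_pos: [0.4443, -0.13, 0.1239]
orientation: [180.0, 0.0, -28.5]
contact_force: [1.0, -0.6, -1.4]
width: 0.0174
gripper_force: 59.7
```

send_rows(steps=[0,0,-0.051,-31.4,-35.3,0,10,0,0,-0.051,-31.4,-35.3,0,10,0,0,0,0,0,0,10,0,0,0,0,0,0,10])

```text
t: 4.82
ee_pos: [0.383, -0.1998, 0.1242]
orientation: [-180.0, 0.0, -34.3]
contact_force: [0.7, -0.2, -1.3]
width: 0.0169
gripper_force: 59.8
```

```bash
python3 - <<'E'
from h import *
s=sense();print({k:np.round(s[k],4) for k in ("ee_pos","orientation","t","contact_force","torque")})
im=read_camera("wrist")[:,:,::-1]; cv2.imwrite("pics/w3.png",im)
E
```

```text
{'ee_pos': array([ 0.383 , -0.1998,  0.1242]), 'orientation': array([-1.799898e+02,  1.030000e-02, -3.425250e+01]), 't': np.float64(4.825), 'contact_force': array([ 0.6535, -0.166 , -1.2541]), 'torque': array([0.1357, 0.1158, 0.0071])}
```

View pics/w3.png

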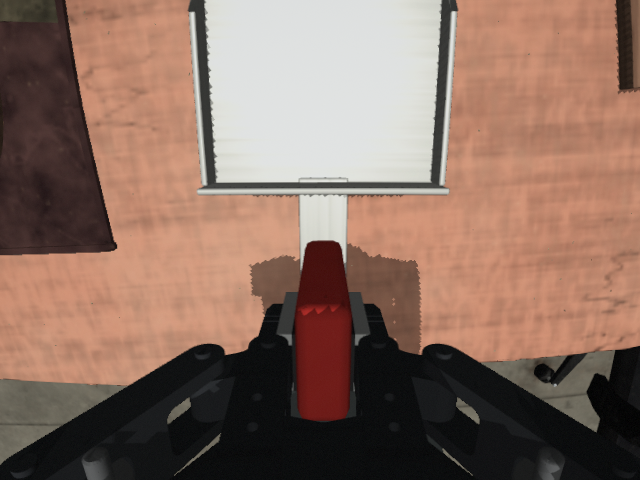

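The pan hangs clear over bare bench. The leather roll's corner is at (115,248), well left of it. I lower to the bench now.

send_rows(steps=[0,0,0,0,0,-40,10,0,0,0,0,0,-30,10,0,0,0,0,0,-9,10,0,0,0,0,0,0,10,0,0,0,0,0,0,10])

```text
t: 5.5
ee_pos: [0.3839, -0.2, 0.0462]
orientation: [-180.0, -0.1, -34.2]
contact_force: [-0.0, -0.0, -1.8]
width: 0.0171
gripper_force: 59.8
```

send_rows(steps=[0,0,0,0,0,-2,10,0,0,0,0,0,-2,10,0,0,0,0,0,-1,10,0,0,0,0,0,0,10])

```text
t: 6.0
ee_pos: [0.3829, -0.1998, 0.0403]
orientation: [180.0, 0.0, -34.2]
contact_force: [0.1, 0.1, -2.0]
width: 0.0174
gripper_force: 59.8
```

send_rows(steps=[0,0,0,0,0,-1,10,0,0,0,0,0,0,10])

```text
t: 6.25
ee_pos: [0.383, -0.1999, 0.0395]
orientation: [-180.0, -0.0, -34.2]
contact_force: [-0.6, 0.6, 2.1]
width: 0.0175
gripper_force: 60.3
```

send_rows(steps=[0,0,0,0,0,-1,10,0,0,0,0,0,0,10])

```text
t: 6.5
ee_pos: [0.383, -0.1999, 0.0394]
orientation: [-180.0, -0.0, -34.2]
contact_force: [-4.3, 2.1, 20.9]
width: 0.0175
gripper_force: 63.2
```

```bash
python3 - <<'E'
from h import *
s=sense();print({k:np.round(s[k],4) for k in ("ee_pos","orientation","t","contact_force","torque")})
t=read_camera("top")[:,:,::-1]
a=cv2.resize(t[165:315,245:445],(800,600),interpolation=cv2.INTER_CUBIC); cv2.imwrite("pics/t2.png",a)
E
```

```text
{'ee_pos': array([ 0.383 , -0.1999,  0.0394]), 'orientation': array([-1.799989e+02, -2.640000e-02, -3.421650e+01]), 't': np.float64(6.5), 'contact_force': array([-4.3147,  2.1243, 20.8524]), 'torque': array([ 0.3308,  0.652 , -0.006 ])}
```

View pics/t2.png

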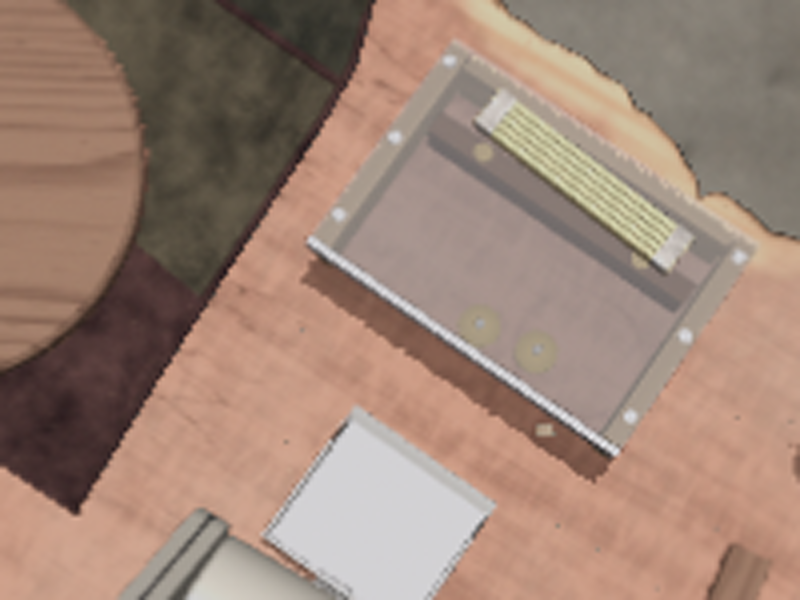

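The top view has the pan's lip corners at crop (352,408) and (494,505), parallel to the riser strip (310,240)–(617,453). The glides are at (480,323) and (536,351).

```bash
python3 - <<'E'
from h import *
C=cam("top"); B=lambda L:[(245+x/4-.4,165+y/4-.4) for x,y in L]
f=plane(C,B([(310,240),(617,453)]),.071); l=plane(C,B([(352,408),(494,505)]),.001); g=plane(C,B([(480,324),(536,352)]),.013)
ry=np.radians(-34.2); Rm=np.array([[np.cos(ry),np.sin(ry)],[-np.sin(ry),np.cos(ry)]]); rl=f.mean(0)
for n,v in (("riser",f),("lip",l),("gl",g)): print(n,np.round((v-rl)[:,:2]@Rm.T*1000,1))
s=sense(); print(np.round((np.array(s["ee_pos"])-rl)[:2]@Rm.T*1000,1),rl)
E
```

```text
riser [[  -0.2  113.4]
 [   0.2 -113.4]]
lip [[-63.5  37.4]
 [-61.9 -72. ]]
gl [[ 26.6   1.1]
 [ 32.4 -38.4]]
[-212.3  -19.2] [ 0.56934974 -0.30334961  0.071     ]
```

send_rows(steps=[0,0,0,0,0,0.8,10,0,0,0,13.2,-9,0,10,0,0,0,13.2,-9,0,10,0,0,0,13.2,-9,0,10,0,0,0,0,0,0,10])

```text
t: 7.18
ee_pos: [0.4242, -0.2279, 0.0395]
orientation: [-180.0, -0.2, -34.2]
contact_force: [2.4, -1.5, 5.3]
width: 0.0172
gripper_force: 60.8
```

send_rows(steps=[0,0,0,6.6,-4.5,0,10,0,0,0,6.6,-4.5,0,10,0,0,0,6.6,-4.5,0,10,0,0,0,0,0,0,10])

```text
t: 7.68
ee_pos: [0.442, -0.2401, 0.0394]
orientation: [180.0, 0.1, -34.2]
contact_force: [-1.1, 1.4, 8.7]
width: 0.0177
gripper_force: 61.4
```

send_rows(steps=[0,0,0,6.6,-4.5,0.2,10,0,0,0,6.6,-4.5,0,10,0,0,0,6.6,-4.5,0,10,0,0,0,6.6,-4.5,0,10,0,0,0,6.6,-4.5,0,10])

```text
t: 8.3
ee_pos: [0.4737, -0.2617, 0.0394]
orientation: [180.0, 0.2, -34.2]
contact_force: [-6.6, 5.0, 11.2]
width: 0.0173
gripper_force: 61.7
```

send_rows(steps=[0,0,0,5,-3.4,0,10,0,0,0,5,-3.4,0,10,0,0,0,0,0,0,10])

```text
t: 8.68
ee_pos: [0.4849, -0.2693, 0.0394]
orientation: [180.0, 0.1, -34.2]
contact_force: [-1.5, 1.4, 6.2]
width: 0.0175
gripper_force: 61.1
```

```bash
python3 - <<'E'
from h import *
s=sense();print({k:np.round(s[k],4) for k in ("ee_pos","orientation","t","contact_force","torque")})
t=read_camera("top")[:,:,::-1]
a=cv2.resize(t[165:295,305:445],(646,600),interpolation=cv2.INTER_CUBIC); cv2.imwrite("pics/t3.png",a)
E
```

```text
{'ee_pos': array([ 0.4849, -0.2693,  0.0394]), 'orientation': array([ 1.799965e+02,  6.700000e-02, -3.421430e+01]), 't': np.float64(8.675), 'contact_force': array([-1.4884,  1.4185,  6.2245]), 'torque': array([0.2917, 0.5007, 0.0442])}
```

View pics/t3.png

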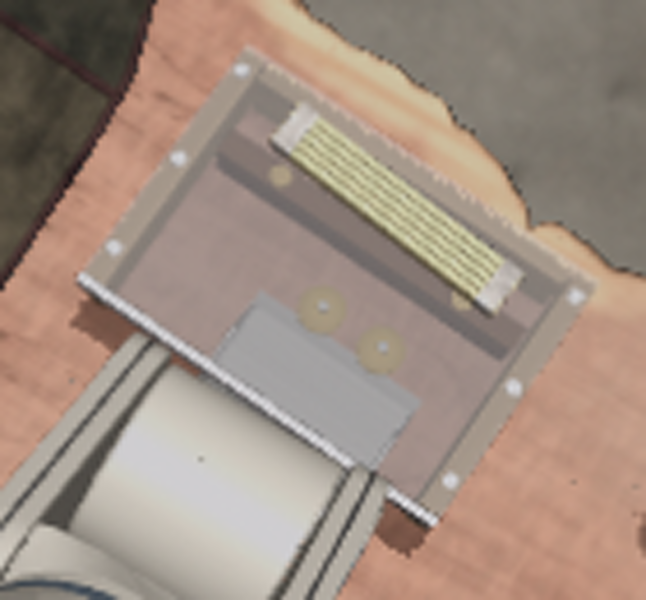

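The glides ride ahead of the lip at (322,310) and (382,350), well inside the pan's width. I go on gently.

send_rows(steps=[0,0,0,3.3,-2.25,0,10,0,0,0,3.3,-2.25,0,10,0,0,0,3.3,-2.25,0,10,0,0,0,3.3,-2.25,0,10,0,0,0,3.3,-2.25,0,10])

```text
t: 9.35
ee_pos: [0.5003, -0.2798, 0.0394]
orientation: [180.0, 0.2, -34.2]
contact_force: [-5.9, 4.8, 10.6]
width: 0.0174
gripper_force: 61.9
```

send_rows(steps=[0,0,0,2.5,-1.7,0,10,0,0,0,2.5,-1.7,0,10,0,0,0,2.5,-1.7,0,10])

```text
t: 9.72
ee_pos: [0.5077, -0.2849, 0.0394]
orientation: [180.0, 0.2, -34.2]
contact_force: [-5.9, 3.6, 10.8]
width: 0.0173
gripper_force: 61.6
```

send_rows(steps=[0,0,0,1.65,-1.12,0,10,0,0,0,1.65,-1.12,0,10,0,0,0,0,0,0,10])

```text
t: 10.1
ee_pos: [0.5114, -0.2874, 0.0394]
orientation: [180.0, 0.2, -34.2]
contact_force: [-3.6, 3.2, 8.8]
width: 0.0175
gripper_force: 61.3
```

send_rows(steps=[0,0,0,1.65,-1.12,0,10,0,0,0,1.65,-1.12,0,10,0,0,0,0,0,0,10])

```text
t: 10.48
ee_pos: [0.5145, -0.2895, 0.0394]
orientation: [180.0, 0.2, -34.2]
contact_force: [-6.3, 3.3, 10.0]
width: 0.0173
gripper_force: 61.4
```

send_rows(steps=[0,0,0,1.65,-1.12,0,10,0,0,0,1.65,-1.12,0,10,0,0,0,0,0,0,10])

```text
t: 10.85
ee_pos: [0.518, -0.2918, 0.0394]
orientation: [180.0, 0.2, -34.2]
contact_force: [-4.4, 2.7, 9.7]
width: 0.0179
gripper_force: 61.2
```

```bash
python3 - <<'E'
from h import *
s=sense();print({k:np.round(s[k],4) for k in ("ee_pos","orientation","t","contact_force","torque")})
t=read_camera("top")[:,:,::-1]
a=cv2.resize(t[165:295,305:445],(646,600),interpolation=cv2.INTER_CUBIC); cv2.imwrite("pics/t4.png",a)
E
```

```text
{'ee_pos': array([ 0.518 , -0.2918,  0.0394]), 'orientation': array([ 1.799956e+02,  1.646000e-01, -3.421930e+01]), 't': np.float64(10.85), 'contact_force': array([-4.3897,  2.7006,  9.7457]), 'torque': array([ 0.5022,  0.7621, -0.0532])}
```

View pics/t4.png

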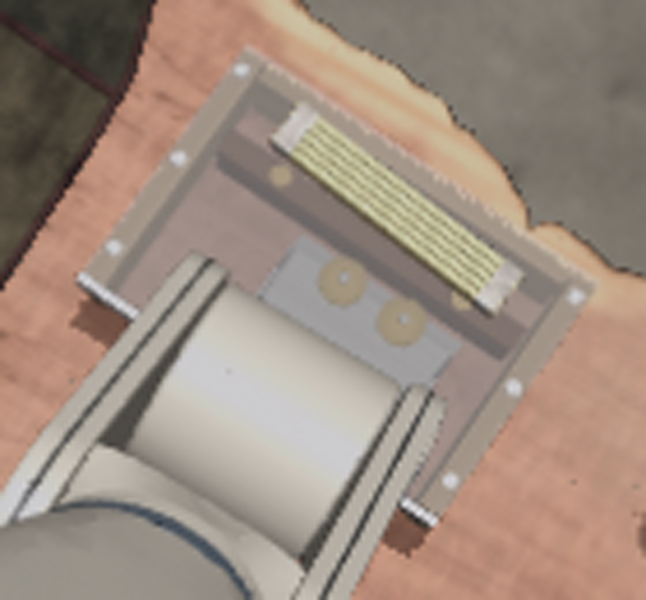

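The glides now sit over the pan floor at (342,282) and (402,321), with the lip close to the batten's face. A few small steps more, until I feel it.

send_rows(steps=[0,0,0,1.65,-1.12,0,10,0,0,0,0,0,0,10])

```text
t: 11.15
ee_pos: [0.5196, -0.2929, 0.0394]
orientation: [180.0, 0.2, -34.2]
contact_force: [-4.3, 3.4, 9.7]
width: 0.0169
gripper_force: 61.3
```

send_rows(steps=[0,0,0,1.65,-1.12,0,10,0,0,0,0,0,0,10])

```text
t: 11.4
ee_pos: [0.5213, -0.2941, 0.0394]
orientation: [180.0, 0.2, -34.2]
contact_force: [-3.8, 3.4, 9.3]
width: 0.0172
gripper_force: 61.3
```

send_rows(steps=[0,0,0,0.83,-0.56,0,10,0,0,0,0,0,0,10])

```text
t: 11.65
ee_pos: [0.5219, -0.2945, 0.0394]
orientation: [180.0, 0.2, -34.2]
contact_force: [-4.5, 3.0, 10.4]
width: 0.0174
gripper_force: 61.6
```

send_rows(steps=[0,0,0,1.65,-1.12,0,10,0,0,0,0,0,0,10])

```text
t: 11.9
ee_pos: [0.5221, -0.2946, 0.0394]
orientation: [180.0, 0.4, -34.2]
contact_force: [-11.0, 7.6, 14.9]
width: 0.0172
gripper_force: 62.4
```

send_rows(steps=[0,0,0,0.83,-0.56,0,10,0,0,0,0,0,0,10])

```text
t: 12.15
ee_pos: [0.5221, -0.2946, 0.0394]
orientation: [180.0, 0.5, -34.2]
contact_force: [-14.3, 10.0, 18.4]
width: 0.0172
gripper_force: 62.9
```

send_rows(steps=[0,0,0,0.83,-0.56,0,10,0,0,0,0,0,0,10])

```text
t: 12.4
ee_pos: [0.5221, -0.2947, 0.0393]
orientation: [180.0, 0.6, -34.2]
contact_force: [-15.6, 11.2, 21.0]
width: 0.0171
gripper_force: 63.3
```

The batten is felt: position stalled and about 19 N on the lip. I draw it out now, ramping the speed gently.

send_rows(steps=[0,0,0,-2.5,1.7,0.3,10,0,0,0,-2.5,1.7,0,10,0,0,0,-3.3,2.25,0,10,0,0,0,-5,3.4,0,10,0,0,0,-6.6,4.5,0,10])

```text
t: 13.02
ee_pos: [0.5064, -0.2839, 0.0395]
orientation: [-180.0, 0.0, -34.2]
contact_force: [0.6, -0.4, -2.6]
width: 0.0174
gripper_force: 60.1
```

send_rows(steps=[0,0,0,-7.5,5.1,0,10,0,0,0,-7.5,5.1,0,10,0,0,0,-7.5,5.1,0,10,0,0,0,-7.5,5.1,0,10,0,0,0,-7.5,5.1,0,10])

```text
t: 13.65
ee_pos: [0.4686, -0.2582, 0.0396]
orientation: [180.0, 0.0, -34.2]
contact_force: [-0.3, -0.1, -2.1]
width: 0.0173
gripper_force: 60.0
```

send_rows(steps=[0,0,0,-7.5,5.1,0,10,0,0,0,-7.5,5.1,0,10,0,0,0,-7.5,5.1,0,10,0,0,0,-7.5,5.1,0,10,0,0,0,-7.5,5.1,0,10])

```text
t: 14.28
ee_pos: [0.4313, -0.2328, 0.0396]
orientation: [-180.0, -0.0, -34.2]
contact_force: [-0.9, 0.4, -2.2]
width: 0.0171
gripper_force: 60.0
```

send_rows(steps=[0,0,0,-7.5,5.1,0,10,0,0,0,-7.5,5.1,0,10,0,0,0,-7.5,5.1,0,10,0,0,0,-7.5,5.1,0,10,0,0,0,-5,3.4,0,10])

```text
t: 14.9
ee_pos: [0.3962, -0.209, 0.0396]
orientation: [180.0, 0.0, -34.2]
contact_force: [0.7, -0.7, -2.6]
width: 0.0174
gripper_force: 60.0
```

send_rows(steps=[0,0,0,-3,2,0,10,0,0,0,0,0,0,10])

```text
t: 15.15
ee_pos: [0.3937, -0.2073, 0.0396]
orientation: [-180.0, -0.0, -34.2]
contact_force: [0.1, -0.5, -2.6]
width: 0.0172
gripper_force: 60.0
```

```bash
python3 - <<'E'
from h import *
s=sense();print({k:np.round(s[k],4) for k in ("ee_pos","orientation","t","contact_force","torque")})
w=read_camera("wrist")[:,:,::-1]; t=read_camera("top")[:,:,::-1]
cv2.imwrite("pics/m5.png",np.hstack([cv2.resize(w,(400,300)),cv2.resize(t[165:315,245:445],(400,300))]))
E
```

```text
{'ee_pos': array([ 0.3937, -0.2073,  0.0396]), 'orientation': array([-1.799992e+02, -1.000000e-03, -3.421690e+01]), 't': np.float64(15.15), 'contact_force': array([ 0.14  , -0.5182, -2.5665]), 'torque': array([0.1141, 0.1292, 0.0039])}
```

View pics/m5.png

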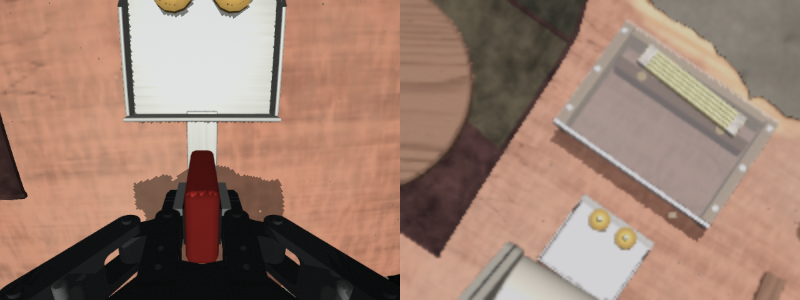

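The glides are both in the pan, towards the lip (top crop (599,219) and (624,238)), and the riser is empty with the rule undisturbed. I lift and carry gently back to the stool.

send_rows(steps=[0,0,0,0,0,5,10,0,0,0,0,0,12,10,0,0,0,0,0,18,10,0,0,0,0,0,18,10,0,0,0,0,0,14,10])

```text
t: 15.88
ee_pos: [0.3941, -0.2075, 0.1081]
orientation: [-180.0, -0.1, -34.2]
contact_force: [0.7, -0.9, -2.4]
width: 0.0172
gripper_force: 59.9
```

send_rows(steps=[0,0,0,0,0,9,10,0,0,0,0,0,4,10,0,0,0.009,5.3,6.4,0,10,0,0,0.018,10.5,12.7,0,10,0,0,0.027,15.8,19.1,0,10])

```text
t: 16.5
ee_pos: [0.4258, -0.1682, 0.1191]
orientation: [180.0, 0.1, -31.1]
contact_force: [0.5, -0.5, -2.6]
width: 0.0172
gripper_force: 59.8
```

send_rows(steps=[0,0,0.036,21,25.5,0,10,0,0,0.0445,26.3,31.8,0,10,0,0,0.0445,26.3,31.8,0,10,0,0,0.0445,26.3,31.8,0,10,0,0,0.0445,26.3,31.8,0,10])

```text
t: 17.12
ee_pos: [0.5523, -0.014, 0.1189]
orientation: [180.0, 0.1, -18.7]
contact_force: [0.0, -1.0, -1.8]
width: 0.017
gripper_force: 59.8
```

send_rows(steps=[0,0,0.036,21,25.5,0,10,0,0,0.027,15.8,19.1,0,10,0,0,0.018,10.5,12.7,0,10,0,0,0.009,5.3,6.4,0,10,0,0,0,0,0,0,10])

```text
t: 17.75
ee_pos: [0.6041, 0.0471, 0.1195]
orientation: [180.0, 0.0, -13.7]
contact_force: [-0.5, -0.1, -1.3]
width: 0.0173
gripper_force: 59.8
```

send_rows(steps=[0,0,0,0,0,-6,10,0,0,0,0,0,-14,10,0,0,0,0,0,-14,10,0,0,0,0,0,-8,10,0,0,0,0,0,-4,10])

```text
t: 18.38
ee_pos: [0.6038, 0.0471, 0.0726]
orientation: [180.0, 0.1, -13.7]
contact_force: [0.7, -0.1, -2.6]
width: 0.0171
gripper_force: 59.7
```

send_rows(steps=[0,0,0,0,0,-2,10,0,0,0,0,0,0,10])

```text
t: 18.62
ee_pos: [0.6044, 0.0473, 0.0718]
orientation: [-180.0, -0.0, -13.7]
contact_force: [0.1, 0.2, -2.4]
width: 0.0173
gripper_force: 59.7
```

Expecting contact near 0.0665.

send_rows(steps=[0,0,0,0,0,-2,10,0,0,0,0,0,-1.5,10,0,0,0,0,0,0,10])

```text
t: 19.0
ee_pos: [0.6041, 0.0472, 0.0681]
orientation: [180.0, 0.0, -13.7]
contact_force: [-0.6, 0.1, -2.8]
width: 0.0177
gripper_force: 59.7
```

send_rows(steps=[0,0,0,0,0,-1,10,0,0,0,0,0,0,10])

```text
t: 19.25
ee_pos: [0.6042, 0.0472, 0.0671]
orientation: [180.0, 0.0, -13.7]
contact_force: [0.5, 0.5, -1.9]
width: 0.0173
gripper_force: 59.7
```

send_rows(steps=[0,0,0,0,0,-0.6,10,0,0,0,0,0,0,10])

```text
t: 19.5
ee_pos: [0.6041, 0.0472, 0.0665]
orientation: [180.0, 0.0, -13.7]
contact_force: [-0.5, -0.1, -2.2]
width: 0.0176
gripper_force: 59.7
```

send_rows(steps=[0,0,0,0,0,-0.5,10,0,0,0,0,0,0,10])

```text
t: 19.75
ee_pos: [0.6042, 0.0472, 0.066]
orientation: [180.0, 0.0, -13.7]
contact_force: [-0.2, 0.3, -2.8]
width: 0.0174
gripper_force: 59.7
```

send_rows(steps=[0,0,0,0,0,-0.4,10,0,0,0,0,0,0,10])

```text
t: 20.0
ee_pos: [0.6043, 0.0472, 0.0657]
orientation: [-180.0, -0.0, -13.7]
contact_force: [-0.5, -0.4, -0.8]
width: 0.0172
gripper_force: 60.0
```

send_rows(steps=[0,0,0,0,0,-0.3,10,0,0,0,0,0,0,10,0,0,0,0,0,0,30,0,0,0,0,0,0,70,0,0,0,0,0,0,85])

```text
t: 20.62
ee_pos: [0.6043, 0.0472, 0.0652]
orientation: [-180.0, -0.0, -13.7]
contact_force: [-0.5, 0.3, 0.3]
width: 0.0651
gripper_force: 0.0
```

send_rows(steps=[0,0,0,0,0,0,85,0,0,0,0,0,0,85,0,0,0,0,0,15,85,0,0,0,0,0,30,85,0,0,0,0,0,40,85])

```text
t: 21.25
ee_pos: [0.6037, 0.0472, 0.1514]
orientation: [180.0, 0.1, -13.7]
contact_force: [-0.3, 0.2, 1.0]
width: 0.0853
gripper_force: 0.0
```

send_rows(steps=[0,0,0,0,0,40,85,0,0,0,0,0,40,85,0,0,0,0,0,0,85])

```text
t: 21.62
ee_pos: [0.6064, 0.0474, 0.2351]
orientation: [-179.9, -0.4, -13.7]
contact_force: [0.2, -1.5, -0.6]
width: 0.0851
gripper_force: 0.0
```

```bash
python3 - <<'E'
from h import *
s=sense();print({k:np.round(s[k],4) for k in ("ee_pos","orientation","t","contact_force","torque")})
w=read_camera("wrist")[:,:,::-1]; t=read_camera("top")[:,:,::-1]
cv2.imwrite("pics/m6.png",np.hstack([cv2.resize(w,(400,300)),cv2.resize(t[165:315,245:445],(400,300))]))
E
```

```text
{'ee_pos': array([0.6064, 0.0474, 0.2351]), 'orientation': array([-179.8635,   -0.4386,  -13.7071]), 't': np.float64(21.625), 'contact_force': array([ 0.1534, -1.5091, -0.5548]), 'torque': array([-0.0185, -0.0126,  0.0112])}
```

View pics/m6.png

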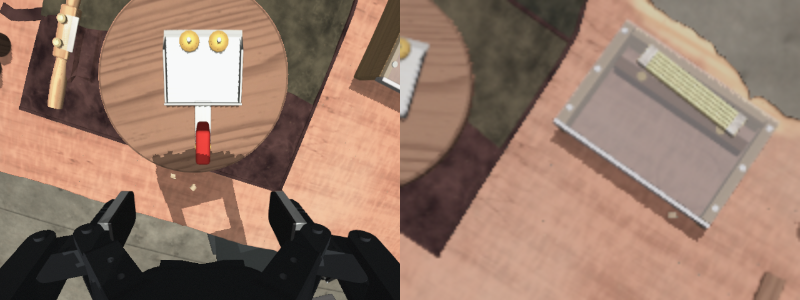

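The scoop stands flat on the seat with both glides in it at (189,41) and (219,41). The gripper is clear and the riser and rule are unmoved.

```bash
python3 -c "
from workcell import *
print(sign_off())"
```

```text
the job is handed in; nothing more can be done
None
```

The scoop is back flat on the stool seat with both glides in its pan and the gripper clear of it. The riser and rule did not move in the camera views. I handed the job in at about 22 s of the 54 s allowed.

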